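# Let the green can out of the buffet can dispenser

## Task

Press down the lever on the green can's side of the can dispenser so that its lid lifts and the green can rolls out into the front tray, then keep your fingertips on the lever and ease it slowly back up until the lid is fully shut without slamming. Work only the lever: leave the other lever and the orange can alone, do not touch the lids or the cans by hand, and leave everything else on the table where it stands.

Things in the scene. Friction and masses are not known exactly. Their poses are not given: they have to be found in the camera images.
- dispenser: White can dispenser fixed to the table, 265 long (local x -0.15 to 0.115), 228 wide, 121 high, origin at its foot midway across; local -x is the front, +y the left lane, -y the right. Each lane (105 wide) slopes down to the front under a clear lid; ahead of the lid (local x -0.03 to -0.144) it is an open tray with 66-high blue walls and front lip. A can let out rolls down and stops at the lip.
- green_can_centre (a point): Centre of the green drinks can with a white band (53 diameter, 90 long, about 0.22 kg), lying across its lane. It starts behind the lid's skirt of either lane, at about local x 0.00 and y +-0.0555 of the dispenser, height 0.076; lying in the tray its centre is at about local x -0.117, height 0.057.
- orange_can_centre (a point): Centre of the orange drinks can with a white band, same size, lying in the other lane. It is to stay inside.
- pad_left (a point): Black square pad (42 by 42, 10 thick) at the front end of the left lane's lever, outside the dispenser's left wall; this point is the centre of its top face, at about local x -0.163, y +0.164, height 0.149 when the lever is up. Its top tilts 0.3 rad, rising to the front, when up, and as much the other way when fully down.
- lever_left: The left lane's lever: dark steel arm with the black pad at its front end; origin at its pivot on the dispenser's outer left wall, at local x -0.02, y +0.126, height 0.100.
- lever_left_angle (a joint): Angle of the left lane's lever: 0 up (rest), 0.6 rad pressed down to its stop. The pad moves nearly straight down, by about 86 mm, over the whole swing (pivot 143 mm behind and 49 mm below the pad's centre at rest). Pressing takes about 2 to 3 N; a spring drives it back up when released.
- lid_left_angle (a joint): Angle of the left lane's lid, linked to its lever: 0 shut, 0.5 rad when the lever is fully down (0.83 times the lever's angle). From about 0.35 rad a can passes under. Let go, it slams shut within about a quarter of a second; closing at over 1.5 rad/s (pad rising faster than about 0.25 m/s) counts as a slam.
- lid_left: Clear hood of the left lane's lid with steel edges (125 by 100), with a 50 deep skirt at its front that holds the can back; origin on the hinge at the back, height 0.115.
- pad_right (a point): Black square pad (42 by 42, 10 thick) at the front end of the right lane's lever, outside the dispenser's right wall; this point is the centre of its top face, at about local x -0.163, y -0.164, height 0.149 when the lever is up. Its top tilts 0.3 rad, rising to the front, when up, and as much the other way when fully down.
- lever_right: The right lane's lever: dark steel arm with the black pad at its front end; origin at its pivot on the dispenser's outer right wall, at local x -0.02, y -0.126, height 0.100.
- lever_right_angle (a joint): Angle of the right lane's lever: 0 up (rest), 0.6 rad pressed down to its stop. The pad moves nearly straight down, by about 86 mm, over the whole swing (pivot 143 mm behind and 49 mm below the pad's centre at rest). Pressing takes about 2 to 3 N; a spring drives it back up when released.
- lid_right_angle (a joint): Angle of the right lane's lid, linked to its lever: 0 shut, 0.5 rad when the lever is fully down (0.83 times the lever's angle). From about 0.35 rad a can passes under. Let go, it slams shut within about a quarter of a second; closing at over 1.5 rad/s (pad rising faster than about 0.25 m/s) counts as a slam.
- lid_right: Clear hood of the right lane's lid with steel edges (125 by 100), with a 50 deep skirt at its front that holds the can back; origin on the hinge at the back, height 0.115.
- tart_0: Bystander. Green-topped tart (70 across, 25 high), on the gold board; origin under its centre.
- tart_1: Bystander. The same, on the gold board.
- tart_2: Bystander. The same, on the gold board.
- tart_front: Bystander. The same, on the table in front of the dispenser.
- cup: Bystander. White paper cup (76 across, 85 high), on the table in front of the dispenser; origin under its centre.
- napkin_pack: Bystander. Orange pack of paper napkins, 110 by 110 by 50 high; origin under its centre.
- jam_jar: Bystander. Red jam jar with a brass lid, 60 across, 80 high; origin under its centre.

How it is judged:
On the way, in this order (a step that is already met when the one before it is completed fails the run):
1. the green can has rolled into the tray while the robot holds its lane's lever down and the lid is up by over 0.2 rad (x of green_can_centre in the frame of dispenser between -0.15 and -0.075 m and z of green_can_centre in the frame of dispenser between 0.04 and 0.08 m and ((y of green_can_centre in the frame of dispenser above 0 m and value of joint lid_left_angle above 0.2 rad and contact force between any of the fingers, the arm and lever_left above 0.5 N) or (y of green_can_centre in the frame of dispenser below 0 m and value of joint lid_right_angle above 0.2 rad and contact force between any of the fingers, the arm and lever_right above 0.5 N))), for 0.2 s.
2. the lids are shut again (value of joint each of lid_left_angle, lid_right_angle below 0.03 rad), for 0.2 s.
At the end, for the whole second after the job is handed in: The green can lies in the front tray of its lane (centre 75 to 150 mm ahead of the dispenser's origin, no higher than 80 mm), the orange can is still behind its lid, both lids are shut (within 0.03 rad) and both levers up (all of step 2 and x of green_can_centre in the frame of dispenser between -0.15 and -0.075 m and z of green_can_centre in the frame of dispenser between 0.04 and 0.08 m and x of orange_can_centre in the frame of dispenser above -0.02 m and value of joint each of lever_left_angle, lever_right_angle below 0.035 rad); the robot touches nothing.
It fails at once if a lid slams: it closes faster than 1.5 rad/s (velocity of joint any of lid_left_angle, lid_right_angle below -1.5 rad/s).
It fails at once if the lever or lid on the orange can's side is worked ((y of green_can_centre in the frame of dispenser above 0 m and value of joint lever_right_angle above 0.08 rad) or (y of green_can_centre in the frame of dispenser below 0 m and value of joint lever_left_angle above 0.08 rad)).
It fails at once if the robot touches a lid or a can (contact force between any of the fingers, the arm and lid_left above 0.5 N or contact force between any of the fingers, the arm and lid_right above 0.5 N or contact force between any of the fingers, the arm and green_can above 0.5 N or contact force between any of the fingers, the arm and orange_can above 0.5 N).
It fails at once if a can is lifted out or carried (height (world z) of any of green_can_centre, orange_can_centre above 0.11 m).
It fails at once if a bystander or the orange can is disturbed (moved over 30 mm) (distance of any of orange_can_centre, tart_0, tart_1, tart_2, tart_front, cup, napkin_pack, jam_jar from where it was at the start of the episode above 0.03 m).
It also fails if it takes over 38 s, if anything falls off the work surface, if the arm or the gripper's body presses on something with over 40 N, if the wrist force passes 120 N, or if a joint passes its speed limit or range.

## Robot

A 7-joint arm with a two-finger parallel gripper is mounted at the origin on the work surface. World frame = base frame: x ahead of the robot, y to its left, z up, the work surface at z = 0. Lengths are in m, angles in rad, forces in N, time in s.
With the tool pointing down it reaches from about 0.4 to 0.85 m from the base axis. Payload 10.4 kg.
Tool frame: the origin (TCP) lies between the finger pads; the fingertips stand 22 mm ahead of it and the grasp point (between the pads) lies 3 mm ahead of it (r.nose_length is the distance from the TCP to the fingertips, in m); z points along the fingers, y is the line along which they close (so a half turn about z gives the same grasp; the last joint's range is limited). The gripper opens to 87 mm and grips with 3 to 60 N. Pads are 19 mm wide; open, the fingers measure 117 mm over their backs; the gripper's body (75 mm by 190 mm) begins 51 mm behind the grasp point.
Start: joints at [-1.178, 0.332, -0.065, 1.46, 0.022, 1.35, -0.088], TCP at [0.252, 0.572, 0.213] pointing down, gripper open.
Joint ranges: [-2.6, 2.6], [-0.5, 2.12], [-1.47, 1.34], [0.16, 2.42], [-1.27, 4.41], [0.06, 2.06], [-2.6, 2.6]. Speed limits (rad/s): [2.22, 2.22, 2.79, 2.79, 3.14, 3.14, 3.14].

## Interface

Orientations are given as a unit quaternion [x, y, z, w].
In Python, from bench import readout, cams, r gives the robot as it stands. The module is installed in compiled form; this text tells all that it offers.
- The arm moves only by the tool step_arm, never from a script. Its argument "deltas" is a list that holds one entry, the list of rows, each a list of 7 numbers: the turn, a rotation vector about the tool's x, y, z in rad, then the shift along the tool's x, y, z in m, then the opening in per cent of the stroke, from 0 (shut) to 100 (fully open). A call has 1 to 20 rows; each row is the pose to reach, as a shift and turn from the pose commanded when the call began, along the tool's axes at that moment; what a row does not reach only later rows make up. A row lasts 1/8 s, in which the tool goes at most 62.5 mm and 10.7 degrees, less where a joint would pass 70% of its speed; a pose out of reach is approached as far as the arm can. A call with a gripper value outside its range is refused whole. The fingers move at their own pace and stop on an object; "squeeze" is the grip in N (left out, the last holds). Time passes only in rows, so rows that repeat a pose let the fingers close. It gives the time, the measured TCP pose, the force, the opening and the grip force at its end, in the units of the state.
- readout.read_state(): the state, without advancing time (a new reading comes with each control period).
- cams.camera(name): name is "scene" or "top" or "wrist"; returns a dict with "img" (384x512x3 uint8, red, green, blue), "fx", "fy", "cx", "cy" (pixels), "k1" (the pictures are not rectified: a ray, as slopes to the right and down, at radius r is drawn at 1 + k1 r^2 times it, then the intrinsics apply), "origin" and "rotation" of the camera in the world; the wrist camera has in their place "T_tool_cam" (4x4, takes a point from camera to tool coordinates, whose origin is the TCP and whose axes are the flange's). Camera axes: x right, y up, looking along -z (the intrinsics and any distortion apply to the point x, -y, -z); pixel columns grow to the right and rows downward; lengths in m; the calibration is good to about 2 mm. A picture is of the moment at which its call begins: read the wrist's pose just before it. There is no depth.
- r.close_job(): hands the job in; it is judged then, once.
The state is a dict: "time": time; "joint_positions": joint angles; "joint_vel": joint speeds; "joint_torque": joint torques, N m; "ee_pos": TCP position; "eef_rot": TCP orientation; "ft_force": force on the tool from outside, world axes, zero at the start; "torque": the same for the moment, N m; "width": finger opening in m; "grip_force": force on a finger pad.
Only numpy, scipy, OpenCV 4.12 (cv2) and the standard library are available. Lean on these libraries where they do the work, as an engineer would, in place of code of your own. Each camera call takes 0.05 s, during which the arm holds its last target. There are 200 camera calls.

## Working session

There is one attempt and no reset: what is moved stays moved. The work goes in short steps, Python scripts to look and compute and a tool call to move; the robot and the scene stay as the last step left them, time stands still between calls to the robot, and variables do not carry over. Pictures are saved under pics/ and viewed, at most 10 in all, crops included, and the job is handed in when it is done.

Besides the shell and the picture viewer there is one more tool, called after "Emit:" as a command line: name --argument value ..., lists and objects as JSON in quotes. step_arm: Moves the arm, as the interface text tells. Its arguments: {"type":"object","properties":{"deltas":{"type":"array"},"squeeze":{"type":"number"}},"required":["deltas"]}

```bash
mkdir -p pics
cat > h.py <<'E'
import numpy as np,cv2
from bench import readout,cams,r
def ray(c,u,v):
    K=np.array([[c['fx'],0,c['cx']],[0,c['fy'],c['cy']],[0,0,1.]])
    p=cv2.undistortPoints(np.array([[[u,v]]],float),K,np.array([c['k1'],0,0,0.]))[0,0]
    return np.array(c['origin']),np.array(c['rotation'])@np.array([p[0],-p[1],-1])
def plane(c,u,v,z):
    o,d=ray(c,u,v); return o+d*(z-o[2])/d[2]
E
python3 - <<'E'
from h import *
s=readout.read_state();print(s)
for n in('top','scene'):
    c=cams.camera(n);cv2.imwrite(f'pics/{n}0.png',cv2.resize(c['img'][:,:,::-1],(800,600)))
    np.save(f'{n}0.npy',c,allow_pickle=True);print(n,c['origin'],c['fx'],c['k1'])
E
```

```text
{'time': 0.0, 'joint_positions': array([-1.17761623,  0.3328651 , -0.06470128,  1.46096692,  0.02161126,
        1.34991757, -0.08848222]), 'joint_vel': array([ 0.00050866,  0.00132332,  0.00051212,  0.00104775, -0.00070307,
        0.00078234,  0.00116711]), 'joint_torque': array([-1.61606640e-03, -6.23277497e+01,  2.36715964e-02, -3.89902210e+01,
       -6.14076597e-02,  3.95386107e-02,  1.33779745e-04]), 'ee_pos': array([0.25228074, 0.57136307, 0.21264598]), 'eef_rot': array([ 2.06374749e-01,  9.78472753e-01, -7.21965127e-04, -1.11233199e-04]), 'ft_force': array([-0.11800754, -0.18312389, -1.17031226]), 'torque': array([-0.05373334,  0.01652286, -0.024954  ]), 'grip_force': 0.0, 'width': 0.08706503183219585}
top [0.36100784 0.04584983 1.1620838 ] 355.5985906138637 -0.10076631031364489
scene [ 1.12060555 -0.60267585  1.12593867] 354.034274994042 -0.11115576629710999
```

View pics/top0.png

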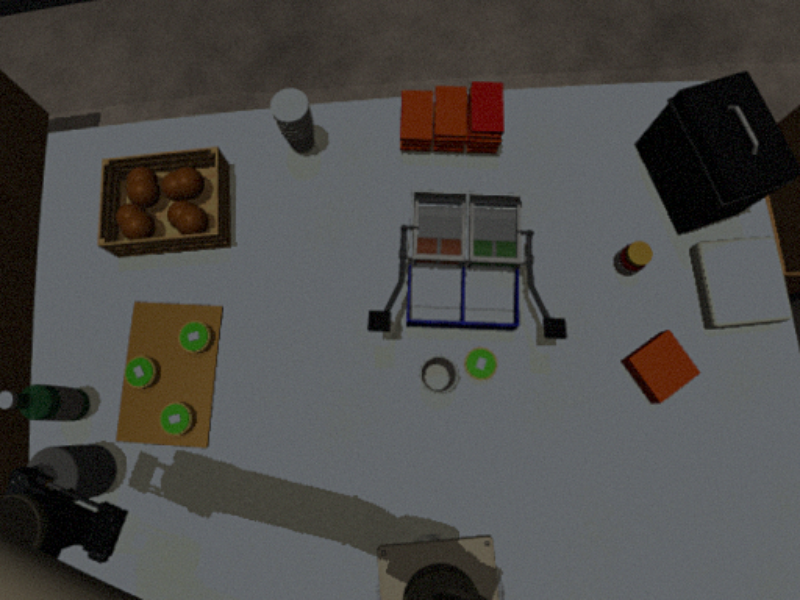

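View pics/scene0.png

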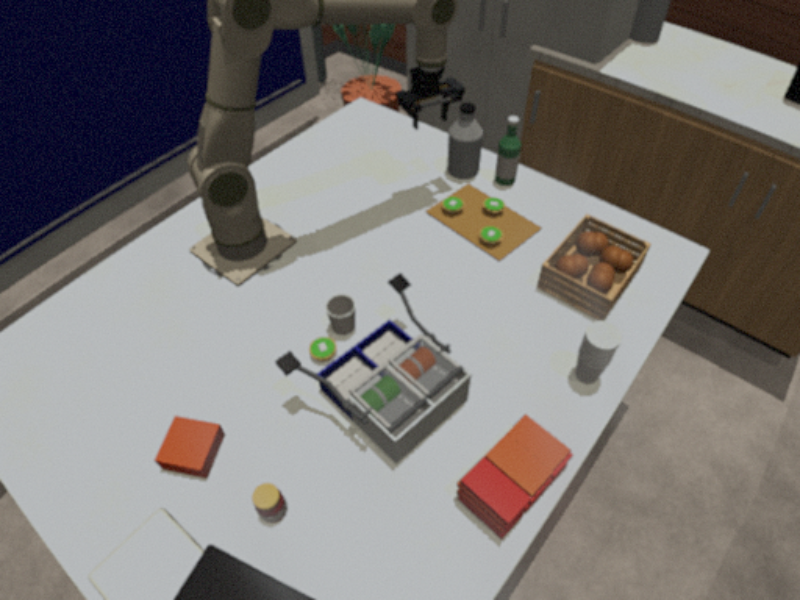

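The top view shows the orange can in the left lane and the green can in the right lane (about 495,248). The right pad is at about (554,328) and the left pad at (379,321). The tart (481,364) and cup (438,375) stand in front of the dispenser. Next I'll measure the right pad.

Run:
```python
from h import *
C={n:np.load(n+'0.npy',allow_pickle=True).item() for n in('top','scene')}
def blob(n,u,v,h=14,th=38):
    im=C[n]['img'];u,v=int(u*.64),int(v*.64)
    m=np.zeros(im.shape[:2],np.uint8);m[v-h:v+h,u-h:u+h]=(im.max(2)[v-h:v+h,u-h:u+h]<th)
    m=cv2.morphologyEx(m,cv2.MORPH_OPEN,np.ones((7,7)))
    k,l,s,c=cv2.connectedComponentsWithStats(m);i=1+np.argmax(s[1:,4]);print(n,s[i],c[i]);return c[i]
for nm,a,b in(('R',(554,328),(289,363)),('L',(379,321),(400,284))):
    p=blob('top',*a);q=blob('scene',*b)
    print(nm,'plane',plane(C['top'],*p,.147),plane(C['scene'],*q,.147))
    o1,d1=ray(C['top'],*p);o2,d2=ray(C['scene'],*q)
    t=np.linalg.lstsq(np.c_[d1,-d2],o2-o1,rcond=None)[0];print('tri',o1+t[0]*d1,o2+t[1]*d2)
c=C['top']
for n,u,v,z in(('tart',481,364,.025),('cup',438,370,.085),('lipR',518,328,.066),('lipL',407,325,.066)): print(n,plane(c,u*.64,v*.64,z))
```

```text
top [348 204  14  13 173] [354.60115607 209.8265896 ]Traceback (most recent call last):
  File "<stdin>", line 9, in <module>
  File "<stdin>", line 7, in blob
    return _wrapfunc(a, 'argmax', axis=axis, out=out, **kwds)
    return bound(*args, **kwds)
ValueError: attempt to get argmax of an empty sequence
```

Run:
```python
from h import *
C={n:np.load(n+'0.npy',allow_pickle=True).item() for n in('top','scene')}
def blob(n,u,v,h=14,th=45):
    im=C[n]['img'];u,v=int(u*.64),int(v*.64)
    m=np.zeros(im.shape[:2],np.uint8);m[v-h:v+h,u-h:u+h]=(im.max(2)[v-h:v+h,u-h:u+h]<th)
    m=cv2.morphologyEx(m,cv2.MORPH_OPEN,np.ones((5,5)))
    k,l,s,c=cv2.connectedComponentsWithStats(m);i=1+np.argmax(s[1:,4]);print(n,s[i],c[i]);return c[i]
for nm,a,b in(('R',(554,328),(289,363)),('L',(379,321),(400,284))):
    p=blob('top',*a);q=blob('scene',*b)
    print(nm,'plane',plane(C['top'],*p,.147),plane(C['scene'],*q,.147))
    o1,d1=ray(C['top'],*p);o2,d2=ray(C['scene'],*q)
    t=np.linalg.lstsq(np.c_[d1,-d2],o2-o1,rcond=None)[0];print('tri',o1+t[0]*d1,o2+t[1]*d2)
c=C['top']
for n,u,v,z in(('tart',481,364,.025),('cup',438,370,.085),('lipR',518,328,.066),('lipL',407,325,.066)): print(n,plane(c,u*.64,v*.64,z))
from scipy.spatial.transform import Rotation as R
s=readout.read_state();print(R.from_quat(s['eef_rot']).as_matrix().round(3))
```

```text
top [348 203  14  14 184] [354.4076087  209.77717391]Traceback (most recent call last):
  File "<stdin>", line 9, in <module>
  File "<stdin>", line 7, in blob
    return _wrapfunc(a, 'argmax', axis=axis, out=out, **kwds)
    return bound(*args, **kwds)
ValueError: attempt to get argmax of an empty sequence
```

Run:
```python
from h import *
C={n:np.load(n+'0.npy',allow_pickle=True).item() for n in('top','scene')}
def blob(n,u,v,h=14):
    im=C[n]['img'];u,v=int(u*.64),int(v*.64)
    g=cv2.GaussianBlur(im.max(2),(3,3),0)[v-h:v+h,u-h:u+h];th=(int(g.min())+int(np.median(g)))/2
    m=np.zeros(im.shape[:2],np.uint8);m[v-h:v+h,u-h:u+h]=(g<th)
    m=cv2.morphologyEx(m,cv2.MORPH_OPEN,np.ones((5,5)))
    k,l,s,c=cv2.connectedComponentsWithStats(m);print(n,th,s[1:]);i=1+np.argmax(s[1:,4]);print(c[i]);return c[i]
for nm,a,b in(('R',(554,328),(289,363)),('L',(379,321),(400,284))):
    p=blob('top',*a);q=blob('scene',*b)
    print(nm,'plane',plane(C['top'],*p,.147),plane(C['scene'],*q,.147))
    o1,d1=ray(C['top'],*p);o2,d2=ray(C['scene'],*q)
    t=np.linalg.lstsq(np.c_[d1,-d2],o2-o1,rcond=None)[0];print('tri',o1+t[0]*d1,o2+t[1]*d2)
c=C['top']
for n,u,v,z in(('tart',481,364,.025),('cup',438,370,.085),('lipR',518,328,.066),('lipL',407,325,.066)): print(n,plane(c,u*.64,v*.64,z))
from scipy.spatial.transform import Rotation as R
s=readout.read_state();print(R.from_quat(s['eef_rot']).as_matrix().round(3))
```

```text
top 43.5 [[348 203  14  14 182]]
[354.33516484 209.76923077]
scene 116.5 [[178 227  14  11 127]]
[184.48818898 232.19685039]Traceback (most recent call last):
  File "<stdin>", line 11, in <module>
  File "h.py", line 8, in plane
    o,d=ray(c,u,v); return o+d*(z-o[2])/d[2]
        ~~~^^^^^^^
  File "h.py", line 6, in ray
    return np.array(c['origin']),np.array(c['rotation'])@np.array([p[0],-p[1],-1])
                                 ~~~~~~~~~~~~~~~~~~~~~~~^~~~~~~~~~~~~~~~~~~~~~~~~~
ValueError: matmul: Input operand 1 has a mismatch in its core dimension 0, with gufunc signature (n?,k),(k,m?)->(n?,m?) (size 3 is different from 4)
```

```bash
sed -i "s/np.array(c\['rotation'\])@/R.from_quat(c['rotation']).as_matrix()@/; 1i from scipy.spatial.transform import Rotation as R" h.py
cat > m.py <<'E'
from h import *
C={n:np.load(n+'0.npy',allow_pickle=True).item() for n in('top','scene')}
def blob(n,u,v,h=14):
    im=C[n]['img'];u,v=int(u*.64),int(v*.64)
    g=cv2.GaussianBlur(im.max(2),(3,3),0)[v-h:v+h,u-h:u+h];th=(int(g.min())+int(np.median(g)))/2
    m=np.zeros(im.shape[:2],np.uint8);m[v-h:v+h,u-h:u+h]=(g<th)
    m=cv2.morphologyEx(m,cv2.MORPH_OPEN,np.ones((5,5)))
    k,l,s,c=cv2.connectedComponentsWithStats(m);i=1+np.argmax(s[1:,4]);return c[i]
for nm,a,b in(('R',(554,328),(289,363)),('L',(379,321),(400,284))):
    p=blob('top',*a);q=blob('scene',*b)
    print(nm,'plane',plane(C['top'],*p,.147),plane(C['scene'],*q,.147))
    o1,d1=ray(C['top'],*p);o2,d2=ray(C['scene'],*q)
    t=np.linalg.lstsq(np.c_[d1,-d2],o2-o1,rcond=None)[0];print('tri',o1+t[0]*d1,o2+t[1]*d2)
c=C['top']
for n,u,v,z in(('tart',481,364,.025),('cup',438,370,.085),('lipR',518,328,.066),('lipL',407,325,.066)): print(n,plane(c,u*.64,v*.64,z))
s=readout.read_state();print(R.from_quat(s['eef_rot']).as_matrix().round(3))
E
python3 m.py
```

```text
R plane [ 0.50058892 -0.25240222  0.147     ] [ 0.50305314 -0.25575026  0.147     ]
tri [ 0.50115445 -0.25361063  0.14288723] [ 0.5005403  -0.25433861  0.14301667]
L plane [0.54241009 0.07009348 0.147     ] [0.54306084 0.06800135 0.147     ]
tri [0.5427133  0.070134   0.14530333] [0.54196922 0.069269   0.1451497 ]
tart [ 0.45590833 -0.12801104  0.025     ]
cup [ 0.4465973  -0.03451336  0.085     ]
lipR [ 0.51756168 -0.20406669  0.066     ]
lipL [0.54268149 0.01703323 0.066     ]
[[-0.915  0.404 -0.   ]
 [ 0.404  0.915 -0.001]
 [-0.    -0.001 -1.   ]]
```

Emit:
step_arm --deltas '[[[0,0,0,-0.015,-0.013,-0.01,50],[0,0,0,-0.044,-0.038,-0.02,0],[0,0,0,-0.08,-0.07,-0.03,0],[0,0,0,-0.116,-0.101,-0.04,0],[0,0,0,-0.152,-0.132,-0.04,0],[0,0,0,-0.188,-0.163,-0.04,0],[0,0,0,-0.224,-0.195,-0.04,0],[0,0,0,-0.26,-0.226,-0.04,0],[0,0,0,-0.296,-0.257,-0.04,0],[0,0,0,-0.325,-0.283,-0.04,0],[0,0,0,-0.345,-0.3,-0.04,0],[0,0,0,-0.352,-0.306,-0.04,0]]]'

```text
time: 1.6
ee_pos: [0.4512, 0.1474, 0.254]
eef_rot: [0.208, 0.978, 0.0, 0.0]
ft_force: [-0.6, 0.5, 0.2]
width: 0.0006
grip_force: 0.0
```

Emit:
step_arm --deltas '[[[0,0,-0.01,-0.009,-0.014,0,0],[0,0,-0.03,-0.026,-0.043,0,0],[0,0,-0.06,-0.047,-0.079,0,0],[0,0,-0.09,-0.069,-0.115,0,0],[0,0,-0.12,-0.09,-0.151,0,0],[0,0,-0.15,-0.112,-0.187,0,0],[0,0,-0.18,-0.133,-0.223,0,0],[0,0,-0.21,-0.155,-0.259,0,0],[0,0,-0.24,-0.176,-0.295,0,0],[0,0,-0.265,-0.193,-0.323,0,0],[0,0,-0.28,-0.203,-0.341,0,0],[0,0,-0.287,-0.207,-0.347,0,0]]]'

```text
time: 3.1
ee_pos: [0.4998, -0.2519, 0.2534]
eef_rot: [0.065, 0.998, 0.0, -0.0]
ft_force: [0.1, 0.0, 0.4]
width: 0.0007
grip_force: 0.0
```

Run:
```python
from h import *
s=readout.read_state();M=R.from_quat(s['eef_rot']).as_matrix()
print(s['time'],s['ee_pos'],s['joint_positions'].round(2),s['ft_force'],M.round(3))
for n in('wrist','scene'):
    c=cams.camera(n)
    im=c['img'][:,:,::-1]
    if n=='scene': im=im[150:300,120:320]
    else:
        T=np.array(c['T_tool_cam']);
        for p in [[.5005,-.2535,.149]]:
            q=np.linalg.inv(T)@np.r_[M.T@(np.array(p)-s['ee_pos']),1];x,y=-q[0]/q[2],q[1]/q[2];k=1+c['k1']*(x*x+y*y);print('pad px',c['cx']+c['fx']*x*k,c['cy']+c['fy']*y*k)
            im=im.copy();cv2.circle(im,(int(c['cx']+c['fx']*x*k),int(c['cy']+c['fy']*y*k)),3,(0,0,255),1)
    cv2.imwrite(f'pics/{n}1.png',cv2.resize(im,(800,600)))
```

```text
3.1 [ 0.49983777 -0.25192447  0.25341198] [-0.25  0.19  0.74  1.61 -0.13  1.39  1.94] [0.14853942 0.03009696 0.37543475] [[-0.992  0.129 -0.   ]
 [ 0.129  0.992  0.   ]
 [ 0.     0.    -1.   ]]
pad px 254.57224367169488 183.67221760406792
```

View pics/wrist1.png

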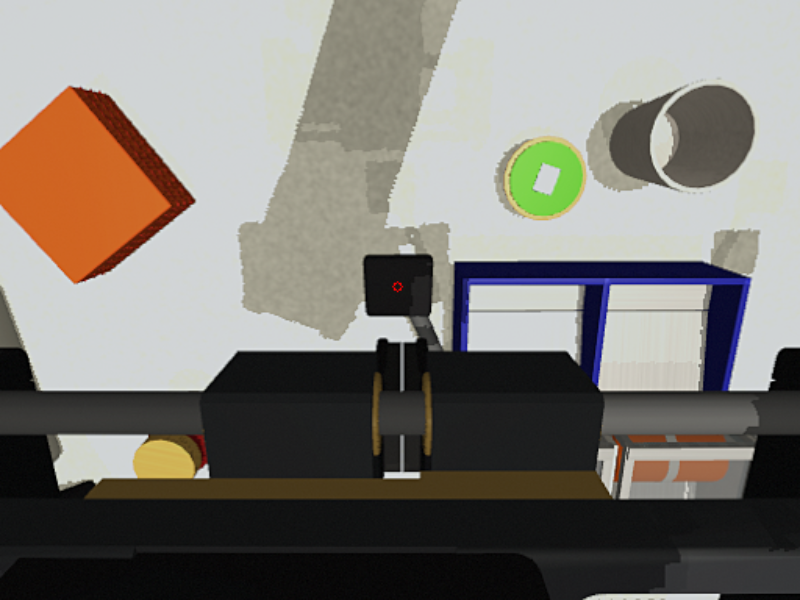

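View pics/scene1.png

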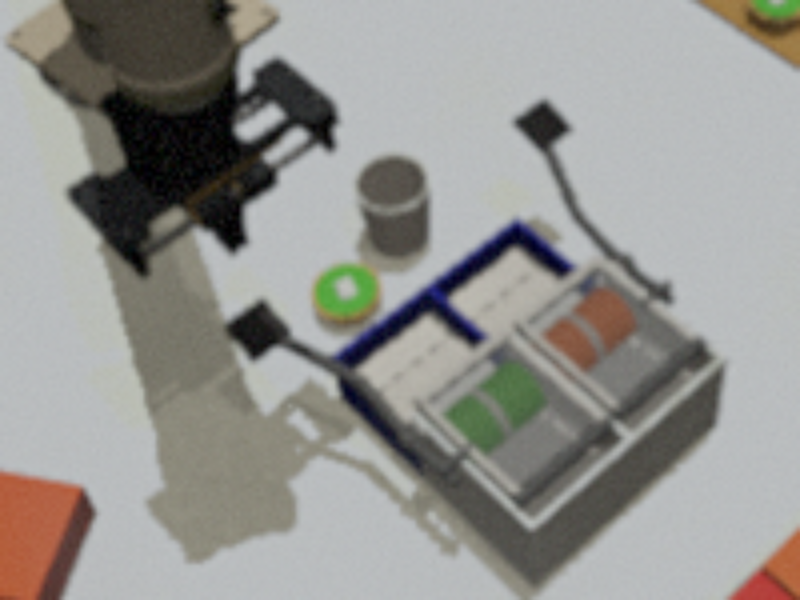

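The overlay dot sits on the right pad's centre (397,287, against the pad's 398,285), so the estimate is good. The scene crop shows the closed fingers above that pad and both lids shut. I'll press now.

Emit:
step_arm --deltas '[[[0,0,0,0.002,-0.001,0.015,0],[0,0,0,0.004,-0.001,0.04,0],[0,0,0,0.004,-0.001,0.058,0],[0,0,0,0.004,-0.001,0.07,0],[0,0,0,0.004,-0.001,0.078,0],[0,0,0,0.004,-0.001,0.086,0],[0,0,0,0.004,-0.001,0.096,0],[0,0,0,0.004,-0.001,0.107,0],[0,0,0,0.004,-0.001,0.118,0],[0,0,0,0.004,-0.001,0.13,0],[0,0,0,0.004,-0.001,0.142,0],[0,0,0,0.004,-0.001,0.151,0],[0,0,0,0.004,-0.001,0.157,0],[0,0,0,0.004,-0.001,0.158,0],[0,0,0,0.004,-0.001,0.158,0],[0,0,0,0.004,-0.001,0.158,0],[0,0,0,0.004,-0.001,0.158,0],[0,0,0,0.004,-0.001,0.158,0],[0,0,0,0.004,-0.001,0.158,0],[0,0,0,0.004,-0.001,0.158,0]]]'

```text
time: 5.7
ee_pos: [0.4961, -0.2519, 0.0955]
eef_rot: [0.064, 0.998, -0.0, 0.0]
ft_force: [-0.5, -0.4, 2.4]
width: 0.0001
grip_force: 1.1
```

Run:
```python
from h import *
s=readout.read_state()
print(s['time'],s['ee_pos'],s['ft_force'])
a=cams.camera('scene')['img'][150:300,120:320,::-1];b=cams.camera('top')['img'][110:260,200:400,::-1]
cv2.imwrite('pics/p2.png',np.hstack([cv2.resize(x,(400,300)) for x in(a,b)]))
```

```text
5.7 [ 0.49610759 -0.25188032  0.09546736] [-0.49042883 -0.35174425  2.44424469]
```

View pics/p2.png

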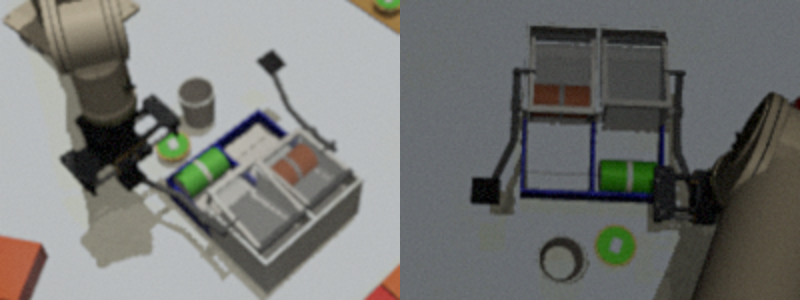

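The green can lies at the tray's lip, the lid is up and the force is 2.4 N. I'll hold briefly, then ease the lever back up.

Emit:
step_arm --deltas '[[[0,0,0,0,0,0,0],[0,0,0,0,0,0,0],[0,0,0,0,0,-0.002,0],[0,0,0,0,0,-0.006,0],[0,0,0,0,0,-0.01,0],[0,0,0,0,0,-0.014,0],[0,0,0,0,0,-0.018,0],[0,0,0,0,0,-0.022,0],[0,0,0,0,0,-0.026,0],[0,0,0,0,0,-0.03,0],[0,0,0,0,0,-0.034,0],[0,0,0,0,0,-0.038,0],[0,0,0,0,0,-0.042,0],[0,0,0,0,0,-0.046,0],[0,0,0,0,0,-0.05,0],[0,0,0,0,0,-0.054,0],[0,0,0,0,0,-0.058,0],[0,0,0,0,0,-0.062,0],[0,0,0,0,0,-0.065,0],[0,0,0,0,0,-0.067,0]]]'

```text
time: 8.3
ee_pos: [0.496, -0.2518, 0.1626]
eef_rot: [0.064, 0.998, 0.0, 0.0]
ft_force: [0.0, -0.2, -0.9]
width: 0.0006
grip_force: 0.0
```

Emit:
step_arm --deltas '[[[0,0,0,0,0,-0.001,0],[0,0,0,0,0,-0.002,0],[0,0,0,0,0,-0.003,0],[0,0,0,0,0,-0.004,0],[0,0,0,0,0,-0.005,0],[0,0,0,0,0,-0.006,0],[0,0,0,0,0,-0.007,0],[0,0,0,0,0,-0.008,0],[0,0,0,0,0,-0.009,0],[0,0,0,0,0,-0.01,0],[0,0,0,0,0,-0.011,0],[0,0,0,0,0,-0.012,0],[0,0,0,0,0,-0.013,0],[0,0,0,0,0,-0.014,0],[0,0,0,0,0,-0.015,0],[0,0,0,0,0,-0.016,0],[0,0,0,0,0,-0.017,0],[0,0,0,0,0,-0.018,0],[0,0,0,0,0,-0.019,0],[0,0,0,0,0,-0.02,0]]]'

```text
time: 10.8
ee_pos: [0.496, -0.2519, 0.1825]
eef_rot: [0.064, 0.998, 0.0, 0.0]
ft_force: [-0.1, -0.1, -0.1]
width: 0.0005
grip_force: 0.0
```

Emit:
step_arm --deltas '[[[0,0,0,0,0,-0.005,0],[0,0,0,0,0,-0.015,0],[0,0,0,0,0,-0.03,0],[0,0,0,0,0,-0.05,0],[0,0,0,0,0,-0.065,0],[0,0,0,0,0,-0.07,0],[0,0,0,0,0,-0.07,0],[0,0,0,0,0,-0.07,0]]]'

```text
time: 11.8
ee_pos: [0.4957, -0.2517, 0.2518]
eef_rot: [0.064, 0.998, 0.0, -0.001]
ft_force: [-0.5, -0.5, -0.5]
width: -0.0002
grip_force: 0.0
```

Run:
```python
from h import *
s=readout.read_state()
print(s['time'],s['ee_pos'],s['ft_force'])
a=cams.camera('scene')['img'][150:300,120:320,::-1];b=cams.camera('wrist')['img'][:,:,::-1]
cv2.imwrite('pics/p3.png',np.hstack([cv2.resize(x,(400,300)) for x in(a,b)]))
```

```text
11.8 [ 0.49569036 -0.25165807  0.25176621] [-0.51566061 -0.48103393 -0.49560652]
```

View pics/p3.png

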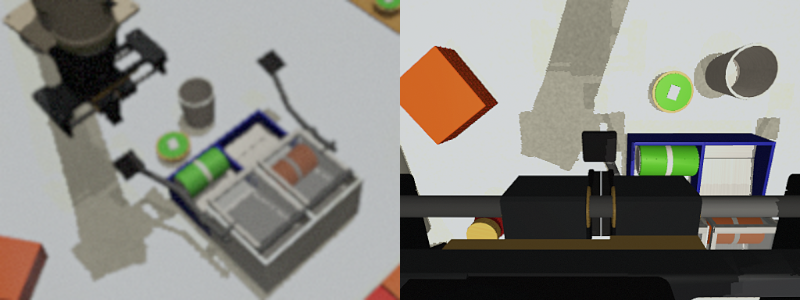

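The pad is back at its starting pixel (128,165 in the scene crop), the lid is shut, the green can is at the lip and the orange can is still inside. The gripper is clear, so I'll hand in.

```bash
python3 -c "
from bench import r
print(r.close_job())"
```

```text
the job is handed in; nothing more can be done
None
```

I handed the job in, and the hand-in gave no verdict: in the last picture the green can lies in the front tray, its lever is back up, both lids look shut and the orange can is still inside; I never measured the lid's closing speed, but the fingers rose at under 0.04 m/s during the return.

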